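# Shift the bench shaker's speed lever through its H-gate

### The job

On top of the grey bench shaker is a speed lever in an H-shaped gate. Push the lever with the fingers out of its slot, across the gate, and all the way into the slot on the right-hand side that has the tall, broad-headed steel marker pin standing beside it, without entering either of the other two slots on the way. Do not pinch the lever's grip between the fingers, and leave the loose vials, the beaker and the timer where they stand.

Things in the scene. Friction and masses are not known exactly. Their poses are not given: they have to be found in the camera images.
- shaker: grey bench shaker, fixed, turned up to 0.3 rad. Origin on the bench top under the middle of the H-gate, also the lever's pivot; x points to the far side (away from the robot), y left, z up. Housing x -110..+270, y -130..+130 mm, deck 88 mm up; at x 117..262 mm a platform carries a blue vial block, top about 160 mm up.
- gate: aluminium gate plate on the deck, 150 x 150 mm, top 100 mm up, frame as shaker's. Its H opening: two slots along x at y +20 and y -20 mm, 16 mm wide, from x -34 to +34 mm, joined by a crossing along y, 20 mm wide (x +-10 mm, ends at y +-28). That makes four slots: near left (the lever starts there), far left, near right, far right.
- fore_aft (a joint): tilt of the lever along the shaker's x about the pivot, rad: 0 upright, + leaning to the far side, - to the near side. The gate stops it at about +-0.28 (end of a slot). To cross, it must be within about +-0.05.
- sideways (a joint): tilt of the lever along the shaker's y about the pivot, rad: + left, - right. About +0.20 in the left slots, -0.20 in the right ones; the crossing stops it at about +-0.225. Both tilts stay where they are left (friction: about 1.5 N at the grip moves it).
- knob (a point): centre of the black grip on top of the lever, 170 mm from the pivot along the lever. In the shaker's frame, with a = fore_aft and b = sideways, it is at 0.170*(sin a cos b, sin b, cos a cos b) m. The grip is a square block 32 x 32 mm, 46 mm high along the lever (from 148 to 194 mm from the pivot); below it is a steel rod 10 mm thick.
- pad_near: rubber side pad of the grip that looks to the near side (shaker -x), 24 mm wide, 38 mm high; its face is 16 mm from the lever's axis. Its origin is at the pivot; its axes lean with the lever.
- pad_far: as pad_near, on the side that looks to the far side (+x); origin at the pivot
- pad_left: as pad_near, on the left side (+y); origin at the pivot
- pad_right: as pad_near, on the right side (-y); origin at the pivot
- marker_pin: the tall steel marker pin, like a mushroom: a stem 12 mm thick under a round head 26 mm across, its top 19 mm above the gate plate; fixed on the plate beside the near right or the far right slot (shaker x +36 or -36, y -53 mm); origin at the centre of its foot. The lever belongs in the slot that it marks.
- blank_plug: flat steel plug, 12 mm across and 3 mm high, fixed, beside the other right-hand slot (two more such plugs stand beside the left slots); origin at the centre of its underside
- vial_a: vial, 25 mm thick, 56 mm high, standing loose on the shaker's deck to the right of the gate; origin under its centre
- vial_b: vial, 25 mm thick, 56 mm high, standing loose on the bench to the right of the shaker; origin under its centre
- cup: beaker, 69 mm across, 83 mm high, loose on the bench to the left of the shaker; origin under its centre
- clock: bench timer 72 x 66 x 21 mm, loose on the bench to the right; origin under its centre

How it is judged:
On the way, in this order (a step that is already met when the one before it is completed fails the run):
1. the lever has come out of the near left slot into the middle of the gate (value of joint fore_aft between -0.09 and 0.12 rad), for 0.1 s.
2. the lever has crossed to the right-hand side (value of joint sideways below -0.13 rad), for 0.1 s.
At the end, for the whole second after the job is handed in: The lever stands at rest in the right-hand slot beside the marker pin, pushed home: sideways below -0.13 rad, and fore_aft above 0.23 rad if the pin is at the far slot, below -0.23 rad if it is at the near slot (the slot's end is at about 0.28) (value of joint sideways below -0.13 rad and ((x of marker_pin in the frame of shaker above 0 m and value of joint fore_aft above 0.23 rad) or (x of marker_pin in the frame of shaker below 0 m and value of joint fore_aft below -0.23 rad)) and velocity of joint fore_aft between -0.05 and 0.05 rad/s and velocity of joint sideways between -0.05 and 0.05 rad/s); the robot touches nothing.
It fails at once if the lever is pushed well (fore_aft beyond 0.15 rad) into the far left slot, or into the right-hand slot without the marker pin ((value of joint sideways above 0.1 rad and value of joint fore_aft above 0.15 rad) or (value of joint sideways below -0.1 rad and x of marker_pin in the frame of shaker above 0 m and value of joint fore_aft below -0.15 rad) or (value of joint sideways below -0.1 rad and x of marker_pin in the frame of shaker below 0 m and value of joint fore_aft above 0.15 rad)).
It fails at once if the grip is pinched: the fingers press on two opposite sides of it at once (over 0.5 N on each) ((contact force between the fingers and pad_near above 0.5 N and contact force between the fingers and pad_far above 0.5 N) or (contact force between the fingers and pad_left above 0.5 N and contact force between the fingers and pad_right above 0.5 N)).
It fails at once if a loose bystander (vial, beaker, timer) is moved or lifted by more than 20 mm (distance of any of vial_a, vial_b, cup, clock from where it was at the start of the episode above 0.02 m).
It fails at once if a vial or the beaker is tipped over (angle between any of vial_a, vial_b, cup's own z axis and vertical above 0.5 rad).
It also fails if it takes over 61 s, if anything falls off the work surface, if the arm or the gripper's body presses on something with over 40 N, if the wrist force passes 120 N, or if a joint passes its speed limit or range.

### The arm

A 7-joint arm with a two-finger parallel gripper is mounted at the origin on a cart in front of the work surface, level with it; the furniture and walls round the work are solid. World frame = base frame: x ahead of the robot, y to its left, z up, the work surface at z = 0. Lengths are in m, angles in rad, forces in N, time in s.
With the tool pointing down it reaches from about 0.425 to 0.925 m from the base axis. Payload 6.8 kg.
Tool frame: the origin (TCP) lies midway between the tips of the shut fingers; the grasp point (between the pads) lies 19 mm behind it; z points along the fingers, y is the direction in which the jaws open and shut (so a half turn about z gives the same grasp; the last joint's range is limited). The gripper opens to 85 mm and grips with 20 to 120 N. Pads are 22 mm wide; open, the fingers measure 114 mm over their backs; the gripper's body (76 mm by 85 mm) begins 54 mm behind the grasp point. The pads swing forward as they close: fully open they stand 13 mm farther back than shut.
Start: joints at [-0.108, 0.477, 0.022, 1.555, -0.011, 1.109, -0.083], TCP at [0.675, 0, 0.231] pointing down, gripper open.
Joint ranges: [-2.96, 2.96], [-0.34, 2.1], [-1.41, 1.46], [0.24, 2.44], [-1.37, 4.51], [0.17, 1.92], [-2.96, 2.96]. Speed limits (rad/s): [2.39, 2.39, 3.14, 3.14, 3.14, 3.14, 3.14].

### API

Orientations are given as a unit quaternion [x, y, z, w].
In Python, from rig import telemetry, cams, manip gives the robot as it stands.
- The arm moves only by the tool move_arm, never from a script. Its argument "motion" is text: rows parted by semicolons, each of 6 numbers parted by spaces: the shift along the tool's x, y, z as a fraction of full scale, then the turn, a rotation vector about the tool's x, y, z as a fraction of full scale. In form: dx dy dz wx wy wz; .... A call has 1 to 10 rows; each row is the pose to reach, as a shift and turn from the pose commanded when the call began, along the tool's axes at that moment, turning the shorter way round; what a row does not reach only later rows make up. Full scale, the value 1, is 0.8 m for a shift and 180 degrees for a turn. A row lasts 1/12 s, in which the tool goes at most 41.7 mm and 7.16 degrees, less where a joint would pass 70% of its speed; a pose out of reach is approached as far as the arm can. A call with a number of a shift or a turn outside -1 to 1 is refused whole. A call with a gripper value outside its range is refused whole. "hand" is the closure in counts, from 0 (fully open) to 255 (shut), set as the call begins (left out, the last holds). The fingers move at their own pace and stop on an object; the grip force is fixed at half the most. Time passes only in rows, so rows that repeat a pose let the fingers close. It gives the time, the measured TCP pose, the force and the opening at its end, in the units of the state.
- telemetry.sense(): the state, without advancing time (a new reading comes with each control period).
- cams.get_image(name): name is "scene" or "side" or "wrist"; returns (picture, depth): 420x560x3 uint8, red, green, blue; 420x560 float32, m along the optical axis (not along the pixel's ray), 0 where there is no reading.
- cams.get_calibration(name): a dict with "vfov" (degrees; the focal length in pixels is half the picture's height over the tangent of half this angle, whatever the lens; pixels are square), "cx", "cy" (the principal point, pixels), "k1" (the pictures are not rectified: a ray, as slopes to the right and down, at radius r is drawn at 1 + k1 r^2 times it, then the intrinsics apply), "rvec" (rotation vector, rad) and "tvec" (3), from world to camera coordinates, as OpenCV has them. Camera axes: x right, y down, z forward; pixel columns grow to the right and rows downward; lengths in m; the calibration is good to about 2 mm. A picture is of the moment at which its call begins: read the wrist's pose just before it. get_calibration takes no time and is no camera call; for the wrist camera it gives the pose at the moment of the call.
- manip.close_job(): hands the job in, once; it reports no verdict.
The state is a dict: "clock": time; "qpos": joint angles; "joint_velocities": joint speeds; "joint_efforts": joint torques, N m; "position": TCP position; "tcp_rot": TCP orientation; "contact_force": force on the tool from outside, world axes, zero at the start; "torque": the same for the moment, N m; "gripper_width": finger opening in m.
Only numpy, scipy, OpenCV 4.12 (cv2) and the standard library are available. Lean on these libraries where they do the work, as an engineer would, in place of code of your own. Each camera call takes 0.05 s, during which the arm holds its last target.

## Working session

There is one attempt and no reset: what is moved stays moved. The work goes in short steps, Python scripts to look and compute and a tool call to move; the robot and the scene stay as the last step left them, time stands still between calls to the robot, and variables do not carry over. Pictures are saved under pics/ and viewed, and the job is handed in when it is done.

Besides the shell and the picture viewer there is one more tool, called after ">>>" by a JSON object that holds its "method" and its "body", one argument or row to a line. move_arm: Moves the arm, as the interface text tells. Shift numbers are shares of 0.8 m and turn numbers shares of 180 degrees, none past 1 either way. Its arguments: {"type":"object","properties":{"motion":{"type":"string"},"hand":{"type":"number"}},"required":["motion"]}

```bash
ls; mkdir -p pics; cat > h.py <<'E'
import numpy as np,cv2
from rig import telemetry,cams,manip
def snap(n,f):
    c=cams.get_calibration(n); im,d=cams.get_image(n)
    cv2.imwrite(f'pics/{f}.png',im[:,:,::-1]); np.savez(f'pics/{f}.npz',im=im,d=d,**{k:np.array(v) for k,v in c.items()})
    return im,d,c
def load(f): return np.load(f'pics/{f}.npz')
def w(z,u,v,depth=None):
    H=z['d'].shape[0]; fl=H/2/np.tan(np.radians(float(z['vfov']))/2)
    x=(u-float(z['cx']))/fl; y=(v-float(z['cy']))/fl; k=float(z['k1']); a,b=x,y
    for _ in range(20):
        s=1+k*(a*a+b*b); a,b=x/s,y/s
    R=cv2.Rodrigues(z['rvec'].astype(float))[0]; t=z['tvec'].reshape(3)
    dd=z['d'][int(round(v)),int(round(u))] if depth is None else depth
    return R.T@(np.array([a*dd,b*dd,dd])-t)
def allw(z):
    H,W=z['d'].shape; fl=H/2/np.tan(np.radians(float(z['vfov']))/2)
    v,u=np.mgrid[:H,:W]; x=(u-float(z['cx']))/fl; y=(v-float(z['cy']))/fl; k=float(z['k1']); a,b=x,y
    for _ in range(20):
        s=1+k*(a*a+b*b); a,b=x/s,y/s
    R=cv2.Rodrigues(z['rvec'].astype(float))[0]; t=z['tvec'].reshape(3)
    P=np.stack([a,b,np.ones_like(a)],-1)*z['d'][...,None]
    return (P-t)@R
def proj(z,p):
    R=cv2.Rodrigues(z['rvec'].astype(float))[0]; q=R@np.array(p)+z['tvec'].reshape(3)
    a,b=q[0]/q[2],q[1]/q[2]; s=1+float(z['k1'])*(a*a+b*b); fl=z['d'].shape[0]/2/np.tan(np.radians(float(z['vfov']))/2)
    return a*s*fl+float(z['cx']),b*s*fl+float(z['cy'])
E
python3 - <<'E'
from h import *
for n in ['scene','side','wrist']: snap(n,n+'0')
print(telemetry.sense())
E
```

```text
pics
{'clock': 0.15, 'qpos': array([-0.10809774,  0.47760915,  0.02236834,  1.55618724, -0.01151205,
        1.10930153, -0.08309228]), 'joint_velocities': array([ 0.00154775,  0.00023844, -0.00033259, -0.00493644,  0.00126187,
        0.0013238 , -0.0008719 ]), 'joint_efforts': array([ 1.55385478e-03, -5.96924365e+01,  1.60940632e+00, -2.81490952e+01,
        1.26662746e-02,  6.56643446e-03,  5.58682734e-05]), 'position': array([ 6.74559379e-01, -1.60229827e-05,  2.30565866e-01]), 'tcp_rot': array([ 7.07106972e-01,  7.07106255e-01, -5.19167628e-04, -4.52143750e-04]), 'contact_force': array([-0.96845422, -1.60396589, -0.30016113]), 'torque': array([-0.02585823, -0.02299522,  0.00360375]), 'gripper_width': 0.08524057586587944}
```

View pics/scene0.png

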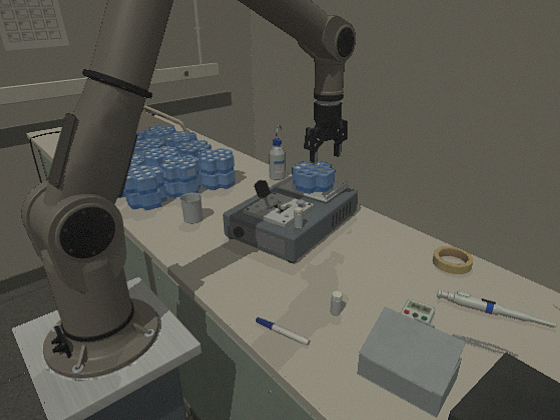

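View pics/side0.png

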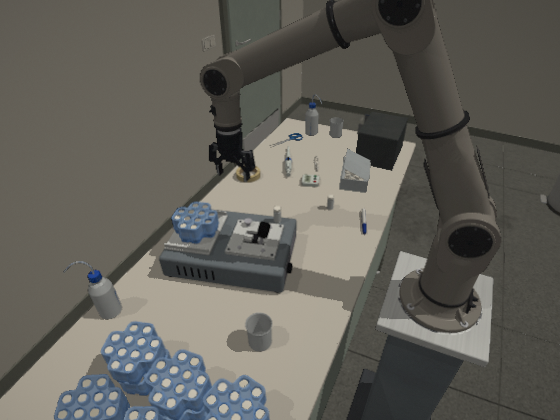

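View pics/wrist0.png

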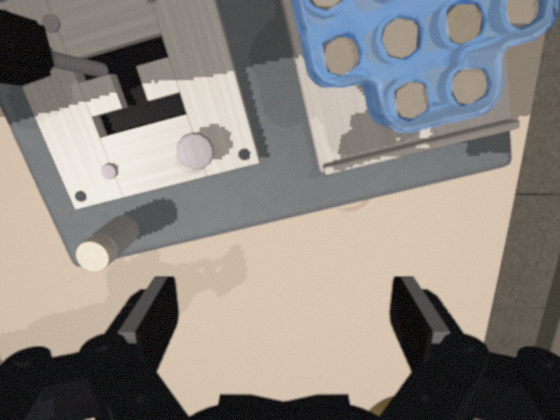

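```bash
python3 - <<'E'
from h import *
z=load('wrist0')
for n,u,v in [('pin',195,150),('plug',110,171),('c near R',80,207),('c far R',258,162),('holeN',81,196),('holeF',244,154),('plugL',51,23),('vialtop',93,258),('deck',150,235)]:
    print(n,w(z,u,v).round(4))
s=load('side0');c=load('scene0')
for n in 'wrist0','side0','scene0':
    q=load(n); P=allw(q)
    im=q['im'].astype(int); m=(im.max(2)<45)&(P[...,2]>.13)&(P[...,2]<.215)&(abs(P[...,0]-.55)<.25)&(abs(P[...,1]-.1)<.25)
    if m.sum(): print(n,m.sum(),np.percentile(P[m],[2,50,98],axis=0).round(3))
E
python3 -c "
import cv2
for n,r in [('side0',(200,290,210,310)),('scene0',(170,270,215,365))]:
    i=cv2.imread(f'pics/{n}.png')[r[0]:r[1],r[2]:r[3]];cv2.imwrite(f'pics/{n}c.png',cv2.resize(i,None,fx=5,fy=5,interpolation=cv2.INTER_CUBIC))
"
```

```text
pin [0.615  0.0381 0.1194]
plug [0.5461 0.0198 0.1032]
c near R [ 0.516  -0.0099  0.0994]
c far R [0.6566 0.0257 0.1003]
holeN [ 5.195e-01 -3.000e-04  1.013e-01]
holeF [0.6465 0.0319 0.101 ]
plugL [0.5186 0.1219 0.1015]
vialtop [ 0.5438 -0.0325  0.1424]
deck [ 0.5643 -0.0385  0.0875]
wrist0 3129 [[0.523 0.084 0.15 ]
 [0.538 0.099 0.164]
 [0.544 0.117 0.18 ]]
side0 151 [[0.503 0.094 0.146]
 [0.516 0.115 0.177]
 [0.534 0.122 0.188]]
scene0 187 [[0.502 0.08  0.144]
 [0.512 0.088 0.169]
 [0.535 0.108 0.188]]
```

View pics/side0c.png

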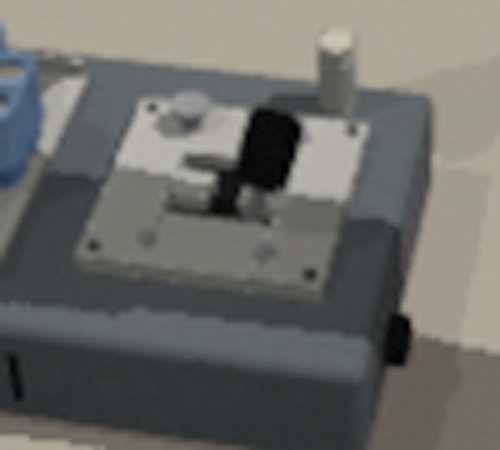

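View pics/scene0c.png

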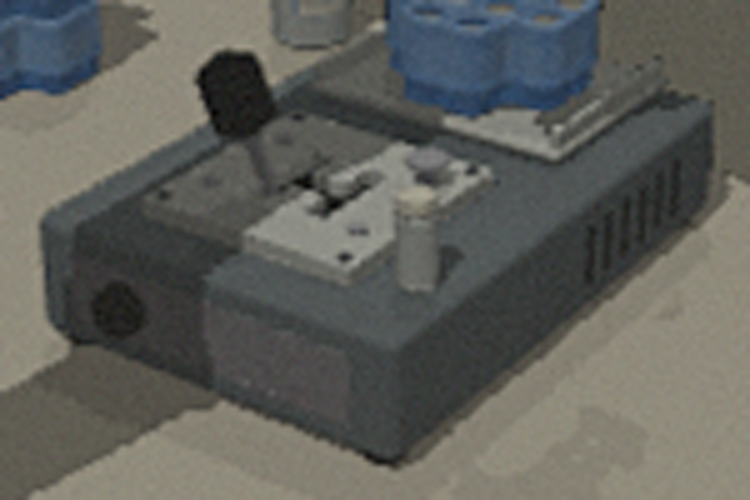

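The scene crop shows the broad pin at the far right slot; the wrist view has it at pixel (195,152). The shaker fit gives an origin near (0.567, 0.080) and a yaw of about 0.255. I'll shut the fingers and stage on the near side of the lever.

>>> {"method": "move_arm", "body": {
  "motion": "0.105 -0.2845 0 0 0 -0.0812;0.105 -0.2845 0 0 0 -0.0812;0.105 -0.2845 0 0 0 -0.0812;0.105 -0.2845 0 0 0 -0.0812;0.105 -0.2845 0 0 0 -0.0812;0.105 -0.2845 0 0 0 -0.0812;0.105 -0.2845 0 0 0 -0.0812;0.105 -0.2845 0 0 0 -0.0812;0.105 -0.2845 0 0 0 -0.0812;0.105 -0.2845 0 0 0 -0.0812",
  "hand": 255
}}

```text
clock: 0.98
position: [0.4486, 0.0836, 0.2315]
tcp_rot: [0.612, 0.791, 0.0, 0.0]
contact_force: [-0.0, 0.4, 0.2]
gripper_width: 0.0001
```

```bash
cat >> h.py <<'E'
O=np.array([.567,.0802]);Y=.255
def sh(p):
    c,s=np.cos(Y),np.sin(Y);d=np.array(p[:2])-O; return np.array([c*d[0]+s*d[1],-s*d[0]+c*d[1]])
def st():
    from scipy.spatial.transform import Rotation as Ro
    s=telemetry.sense();p=s['position'];print('t',s['clock'],'tcp',p.round(4),'shaker',sh(p).round(4),'tx',Ro.from_quat(s['tcp_rot']).as_matrix()[:,0].round(3),'F',s['contact_force'].round(1),'w',s['gripper_width'])
E
python3 - <<'E'
from h import *
st()
snap('wrist','w1');snap('side','s1')
E
```

```text
t 0.9833 tcp [0.4486 0.0836 0.2315] shaker [-0.1137  0.0331] tx [-0.251  0.968 -0.   ] F [-0.   0.4  0.2] w 0.0001474268708034932
```

View pics/w1.png

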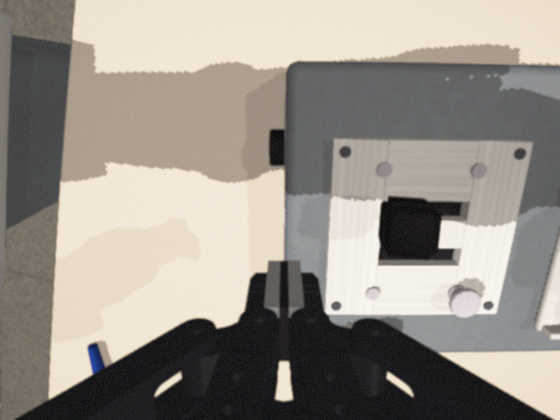

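View pics/s1.png

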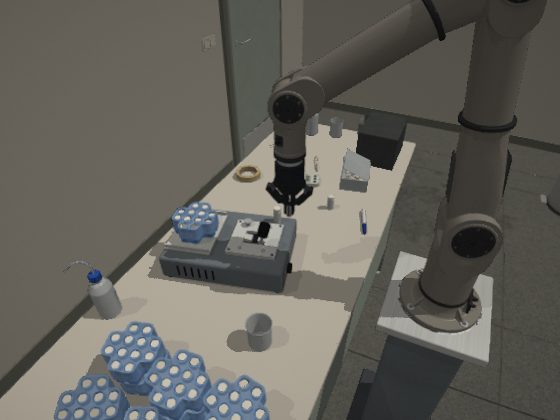

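>>> {"method": "move_arm", "body": {
  "motion": "0 0 0.0435 0 0 0;0 0 0.0865 0 0 0;0 0 0.0865 0 0 0;0 0 0.0865 0 0 0;0 0 0.0865 0 0 0"
}}

```text
clock: 1.5
position: [0.4485, 0.0841, 0.1632]
tcp_rot: [0.612, 0.791, 0.0, 0.0]
contact_force: [0.3, 0.3, -0.3]
gripper_width: -0.0002
```

```bash
python3 - <<'E'
from h import *
st()
snap('side','s2');snap('scene','c2')
import cv2
i=cv2.imread('pics/s2.png')[140:290,190:320];cv2.imwrite('pics/s2c.png',cv2.resize(i,None,fx=4,fy=4,interpolation=cv2.INTER_CUBIC))
E
```

```text
t 1.5 tcp [0.4485 0.0841 0.1632] shaker [-0.1137  0.0336] tx [-0.252  0.968  0.   ] F [ 0.3  0.3 -0.3] w -0.00020005196006546704
```

View pics/s2c.png

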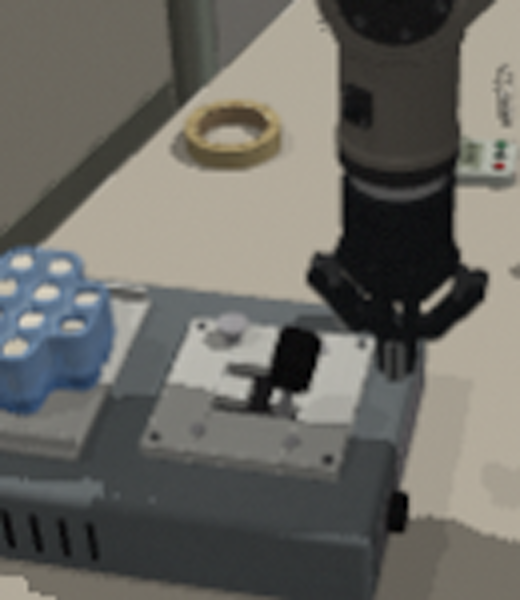

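>>> {"method": "move_arm", "body": {
  "motion": "0 0.012 -0.0075 0 0 0;0 0.024 -0.0075 0 0 0;0 0.036 -0.0075 0 0 0;0 0.048 -0.0075 0 0 0;0 0.06 -0.0075 0 0 0;0 0.07 -0.0075 0 0 0;0 0.08 -0.0075 0 0 0;0 0.09 -0.0075 0 0 0;0 0.097 -0.0075 0 0 0;0 0.097 -0.0075 0 0 0"
}}

```text
clock: 2.43
position: [0.5236, 0.1039, 0.1679]
tcp_rot: [0.611, 0.791, 0.0, 0.0]
contact_force: [-0.7, -0.6, -0.4]
gripper_width: -0.0003
```

```bash
cat >> h.py <<'E'
def crop(n,f,r,k):
    snap(n,f);i=cv2.imread(f'pics/{f}.png')[r[0]:r[1],r[2]:r[3]];cv2.imwrite(f'pics/{f}c.png',cv2.resize(i,None,fx=k,fy=k,interpolation=cv2.INTER_CUBIC))
E
python3 - <<'E'
from h import *
st()
crop('side','s3',(140,290,190,320),4);snap('wrist','w3')
E
```

```text
t 2.4333 tcp [0.5236 0.1039 0.1679] shaker [-0.036   0.0339] tx [-0.252  0.968  0.   ] F [-0.7 -0.6 -0.4] w -0.00025737827680851887
```

View pics/s3c.png

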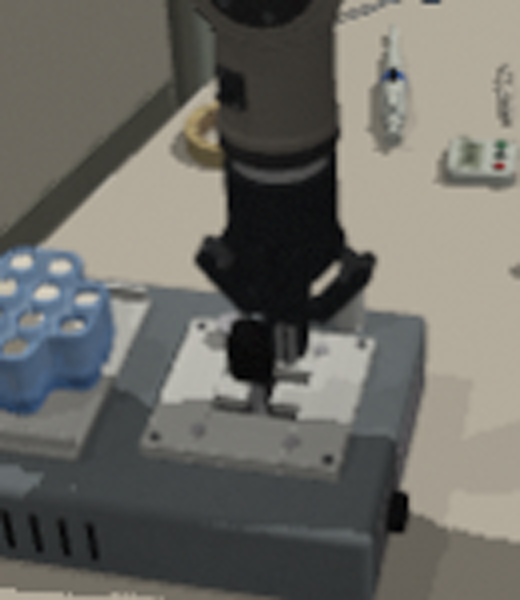

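View pics/w3.png

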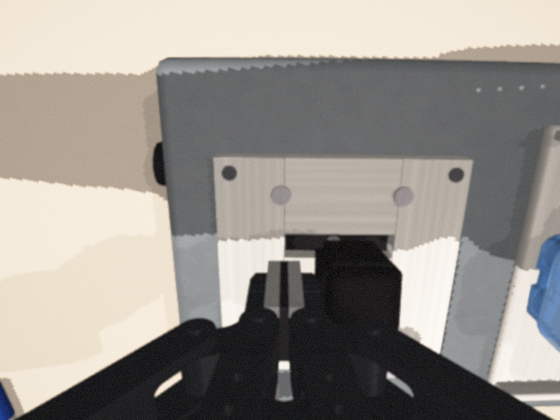

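```bash
cat >> h.py <<'E'
def knob(f):
    z=load(f);P=allw(z);S=np.stack([np.cos(Y)*(P[...,0]-O[0])+np.sin(Y)*(P[...,1]-O[1]),-np.sin(Y)*(P[...,0]-O[0])+np.cos(Y)*(P[...,1]-O[1]),P[...,2]],-1)
    return z,S
E
python3 - <<'E'
from h import *
for f in ['w3','s3']:
    z,S=knob(f); im=z['im'].max(2)
    m=(im<60)&(S[...,2]>.135)&(S[...,2]<.2)&(S[...,0]>-.018)&(S[...,0]<.06)&(S[...,1]<.08)&(S[...,1]>-.03)
    print(f,m.sum());print(np.percentile(S[m],[1,10,50,90,99],axis=0).round(4))
    t=m&(S[...,2]>.182); print('top',t.sum(),np.percentile(S[t],[1,50,99],axis=0).round(4) if t.sum() else '')
z,S=knob('w3')
for u,v in [(325,270),(360,255),(345,290),(390,275),(370,310),(345,315),(395,310)]: print(u,v,S[v,u].round(4))
E
```

```text
w3 5563
[[-0.0177  0.0288  0.1485]
 [-0.0157  0.0329  0.1646]
 [-0.0055  0.0446  0.1876]
 [ 0.0054  0.0497  0.1905]
 [ 0.0095  0.051   0.1917]]
top 4112 [[-0.0177  0.0285  0.1822]
 [-0.0052  0.0412  0.1887]
 [ 0.0096  0.0507  0.1918]]
s3 131
[[-0.0177  0.0261  0.145 ]
 [-0.0161  0.0309  0.1557]
 [-0.0071  0.0462  0.1805]
 [ 0.003   0.05    0.1896]
 [ 0.0059  0.0524  0.1911]]
top 62 [[-0.0175  0.0252  0.1827]
 [-0.007   0.0387  0.188 ]
 [ 0.0061  0.0518  0.1913]]
325 270 [-0.0189  0.0469  0.1812]
360 255 [-0.004   0.0495  0.1736]
345 290 [-0.0121  0.0426  0.1889]
390 275 [0.0051 0.0473 0.186 ]
370 310 [-0.0026  0.0353  0.1909]
345 315 [-0.0116  0.0322  0.1897]
395 310 [0.0071 0.0345 0.1899]
```

>>> {"method": "move_arm", "body": {
  "motion": "0 0.005 0 0 0 0;0 0.005 0 0 0 0;0 -0.035 0 0 0 0;0 -0.035 0 0 0 0;0.04 -0.035 0 0 0 0;0.078 -0.035 0 0 0 0;0.078 -0.035 0 0 0 0;0.078 0.01 0 0 0 0;0.078 0.047 0 0 0 0;0.078 0.047 0 0 0 0"
}}

```text
clock: 3.37
position: [0.548, 0.175, 0.1687]
tcp_rot: [0.611, 0.791, 0.002, 0.001]
contact_force: [1.3, 0.3, 0.6]
gripper_width: -0.0
```

```bash
python3 - <<'E'
from h import *
st()
crop('side','s4',(140,290,190,320),4);snap('wrist','w4')
for f in ['w4','s4']:
    z,S=knob(f); im=z['im'].max(2)
    m=(im<60)&(S[...,2]>.135)&(S[...,2]<.2)&(abs(S[...,0])<.06)&(S[...,1]<.06)&(S[...,1]>-.03)
    print(f,m.sum());
    t=m&(S[...,2]>.182); print('top',t.sum(),np.percentile(S[t],[1,50,99],axis=0).round(4) if t.sum() else '')
E
```

```text
t 3.3667 tcp [0.548  0.175  0.1687] shaker [0.0056 0.0965] tx [-0.252  0.968  0.001] F [1.3 0.3 0.6] w -2.4956423575906683e-05
w4 501
top 154 [[0.001  0.0478 0.182 ]
 [0.0045 0.0491 0.1835]
 [0.008  0.0511 0.1861]]
s4 53
top 18 [[-0.0096  0.0245  0.1841]
 [-0.0028  0.0377  0.1882]
 [ 0.0015  0.0485  0.1913]]
```

View pics/s4c.png

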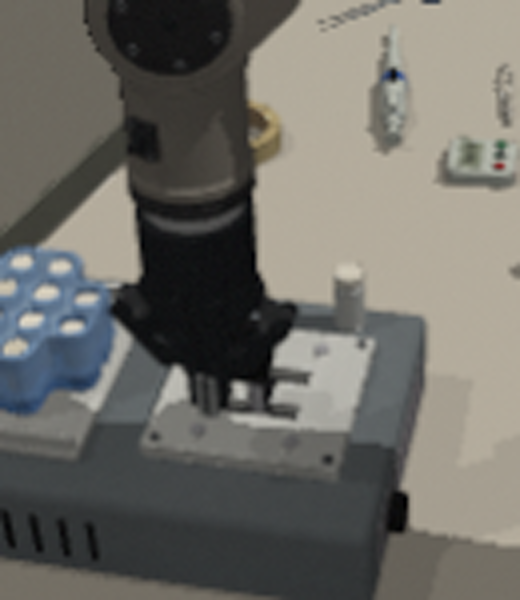

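View pics/w4.png

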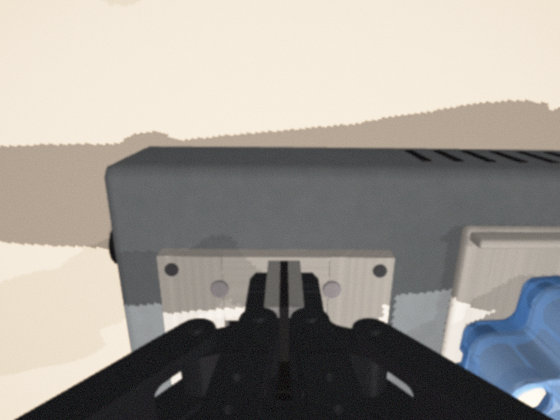

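```bash
python3 - <<'E'
from h import *
st()
crop('scene','c4',(170,270,215,365),5)
z,S=knob('c4'); im=z['im'].max(2)
m=(im<60)&(S[...,2]>.135)&(S[...,2]<.2)&(abs(S[...,0])<.06)&(S[...,1]<.06)&(S[...,1]>-.03)
print(m.sum(),np.percentile(S[m],[1,50,99],axis=0).round(4))
t=m&(S[...,2]>.182); print('top',t.sum(),np.percentile(S[t],[1,50,99],axis=0).round(4) if t.sum() else '')
E
```

```text
t 3.4667 tcp [0.5436 0.1736 0.1678] shaker [0.001  0.0963] tx [-0.252  0.968  0.   ] F [-0.9  0.2  0.6] w -2.1235853396114564e-05
193 [[-0.0222  0.0107  0.1487]
 [-0.0156  0.0217  0.1727]
 [ 0.0062  0.0424  0.193 ]]
top 57 [[-0.0222  0.0164  0.1821]
 [-0.0129  0.0252  0.1889]
 [ 0.0063  0.0442  0.1935]]
```

View pics/c4c.png

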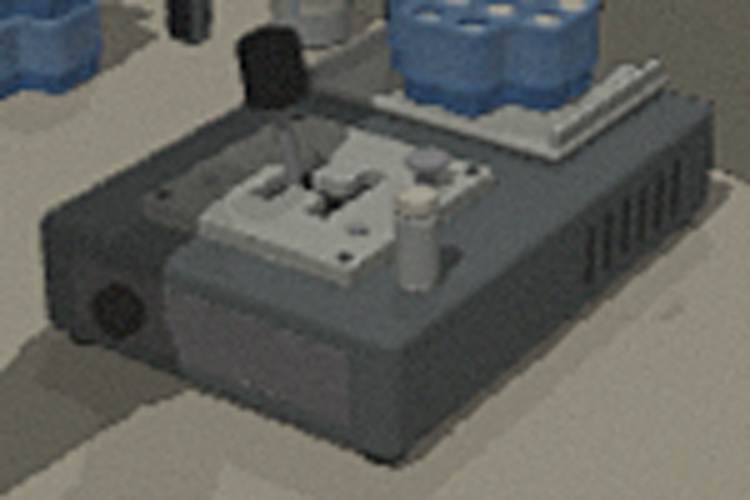

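>>> {"method": "move_arm", "body": {
  "motion": "-0.02 0 0 0 0 0;-0.04 0 0 0 0 0;-0.053 0 0 0 0 0;-0.066 0 0 0 0 0;-0.079 0 0 0 0 0;-0.092 0 0 0 0 0;-0.105 0 0 0 0 0;-0.117 0 0 0 0 0;-0.128 0 0 0 0 0;-0.128 0 0 0 0 0"
}}

```text
clock: 4.35
position: [0.5694, 0.0715, 0.1678]
tcp_rot: [0.613, 0.79, -0.001, 0.0]
contact_force: [-0.2, -0.6, -0.5]
gripper_width: 0.0001
```

```bash
python3 - <<'E'
from h import *
st()
crop('scene','c5',(170,270,215,365),5)
crop('side','s5',(140,290,190,320),4)
st()
z,S=knob('c5'); im=z['im'].max(2)
m=(im<60)&(S[...,2]>.135)&(S[...,2]<.2)&(abs(S[...,0])<.06)&(S[...,1]<-.02)&(S[...,1]>-.1)
print(m.sum(),np.percentile(S[m],[1,50,99],axis=0).round(4))
E
```

```text
t 4.35 tcp [0.5694 0.0715 0.1678] shaker [ 0.0001 -0.009 ] tx [-0.249  0.968 -0.001] F [-0.2 -0.6 -0.5] w 5.558075099092991e-05
t 4.45 tcp [0.5691 0.0737 0.1679] shaker [ 0.0004 -0.0068] tx [-0.251  0.968 -0.   ] F [-0.1  0.1  0.8] w -0.00011188579752211064
209 [[-0.0232 -0.0548  0.1429]
 [-0.016  -0.043   0.1736]
 [ 0.0042 -0.0213  0.1938]]
```

View pics/c5c.png

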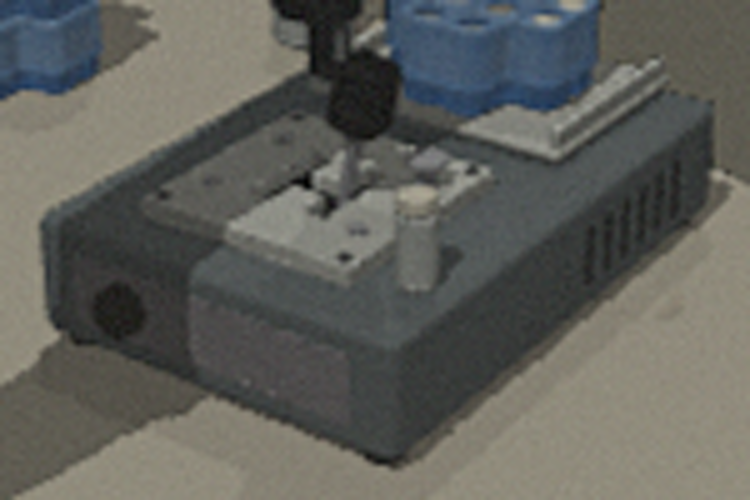

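View pics/s5c.png

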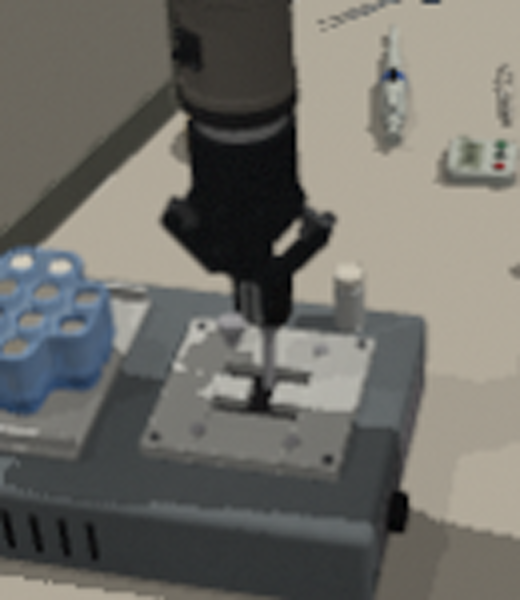

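>>> {"method": "move_arm", "body": {
  "motion": "0.04 0 0 0 0 0;0.05 0 0 0 0 0;0.05 -0.045 0 0 0 0;0.05 -0.0875 0 0 0 0;0.05 -0.0875 0 0 0 0;0.01 -0.0875 0 0 0 0;-0.036 -0.0875 0 0 0 0;-0.036 -0.0875 0 0 0 0;-0.036 -0.0875 0 0 0 0"
}}

```text
clock: 5.2
position: [0.5089, 0.0272, 0.1682]
tcp_rot: [0.613, 0.79, -0.0, 0.0]
contact_force: [-0.0, 0.5, -0.2]
gripper_width: -0.0002
```

```bash
python3 - <<'E'
from h import *
snap('wrist','w6');st()
crop('side','s6',(140,290,190,320),4)
E
```

```text
t 5.25 tcp [0.5087 0.0289 0.1681] shaker [-0.0694 -0.0349] tx [-0.252  0.968  0.   ] F [-0.4  0.6  0.7] w 7.749397308763544e-05
```

View pics/w6.png

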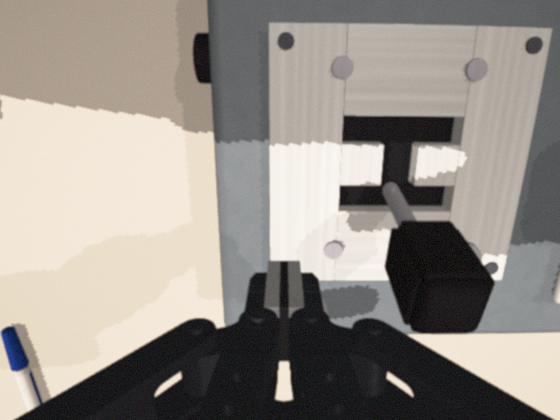

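View pics/s6c.png

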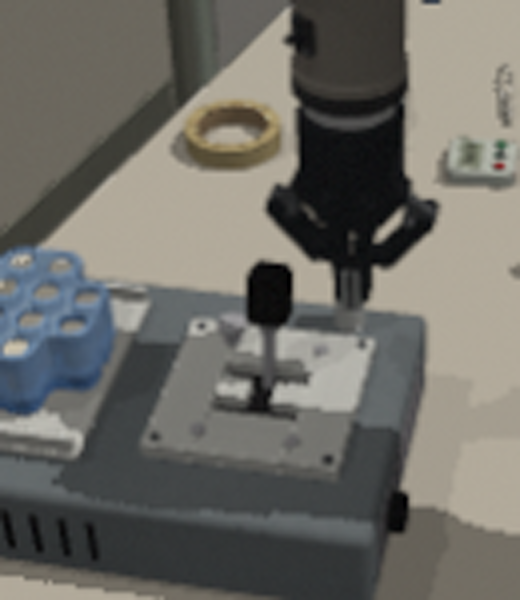

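>>> {"method": "move_arm", "body": {
  "motion": "0 0.02 0 0 0 0;0 0.035 0 0 0 0;0 0.045 0 0 0 0;0 0.054 0 0 0 0;0 0.063 0 0 0 0;0 0.072 0 0 0 0;0 0.072 0 0 0 0"
}}

```text
clock: 5.88
position: [0.5652, 0.0443, 0.168]
tcp_rot: [0.611, 0.792, 0.0, 0.0]
contact_force: [-1.2, 0.6, 1.0]
gripper_width: -0.0002
```

```bash
python3 - <<'E'
from h import *
snap('wrist','w7');st()
crop('side','s7',(140,290,190,320),4)
E
```

```text
t 5.9333 tcp [0.5646 0.0438 0.1679] shaker [-0.0115 -0.0346] tx [-0.253  0.967  0.   ] F [-0.1 -0.3  0.5] w -0.00013252698258565861
```

View pics/s7c.png

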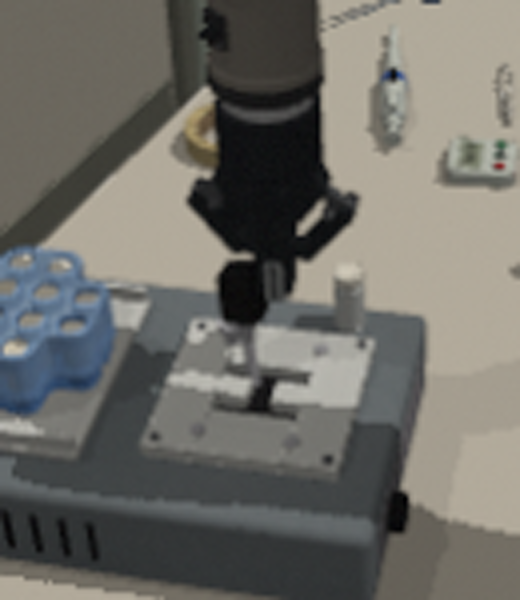

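The lever is entering the far right slot with very little force. I'll keep pushing to the end.

>>> {"method": "move_arm", "body": {
  "motion": "0 0.008 0 0 0 0;0 0.016 0 0 0 0;0 0.023 0 0 0 0;0 0.029 0 0 0 0;0 0.033 0 0 0 0;0 0.033 0 0 0 0;0 0.033 0 0 0 0"
}}

```text
clock: 6.57
position: [0.5902, 0.0501, 0.1682]
tcp_rot: [0.611, 0.791, 0.0, 0.0]
contact_force: [-0.3, -0.4, -0.4]
gripper_width: 0.0001
```

```bash
python3 - <<'E'
from h import *
snap('wrist','w8');st()
crop('side','s8',(140,290,190,320),4);crop('scene','c8',(170,270,215,365),5);st()
E
```

```text
t 6.6167 tcp [0.5901 0.0501 0.1682] shaker [ 0.0147 -0.0349] tx [-0.252  0.968  0.   ] F [-0.  -1.  -0.2] w 0.0001788019518486255
t 6.7167 tcp [0.5899 0.0501 0.1683] shaker [ 0.0146 -0.0349] tx [-0.252  0.968  0.   ] F [-0.1 -0.3  0.5] w 0.00020850787348778368
```

View pics/s8c.png

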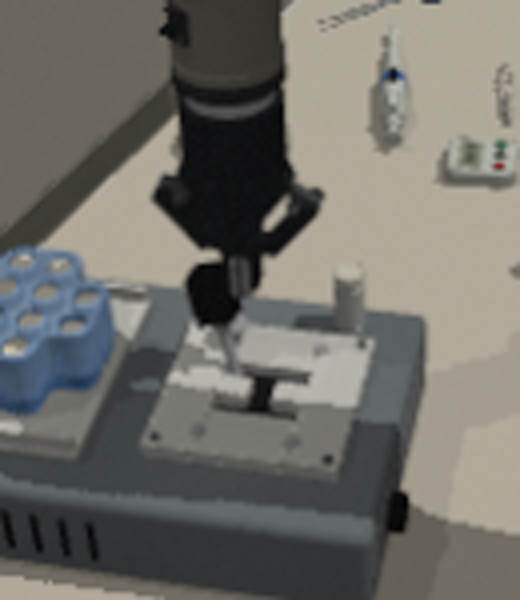

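View pics/w8.png

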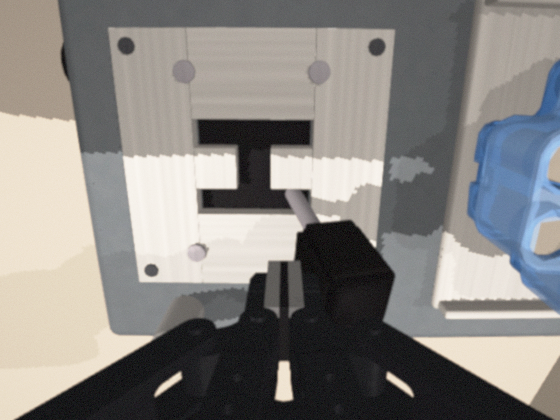

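>>> {"method": "move_arm", "body": {
  "motion": "0 0.002 0 0 0 0;0 0.0035 0 0 0 0;0 0.0035 0 0 0 0;0 0.0035 0 0 0 0"
}}

```text
clock: 7.05
position: [0.5924, 0.0507, 0.168]
tcp_rot: [0.611, 0.791, -0.0, -0.0]
contact_force: [-0.7, 0.5, -1.1]
gripper_width: -0.0001
```

>>> {"method": "move_arm", "body": {
  "motion": "0 0.001 0 0 0 0;0 0.002 0 0 0 0;0 0.002 0 0 0 0;0 0.002 0 0 0 0"
}}

```text
clock: 7.38
position: [0.594, 0.0512, 0.168]
tcp_rot: [0.611, 0.791, -0.0, -0.0]
contact_force: [-1.3, -0.5, -0.8]
gripper_width: -0.0001
```

>>> {"method": "move_arm", "body": {
  "motion": "0 0.001 0 0 0 0;0 0.002 0 0 0 0;0 0.002 0 0 0 0;0 0.002 0 0 0 0"
}}

```text
clock: 7.72
position: [0.5951, 0.0514, 0.1679]
tcp_rot: [0.611, 0.791, -0.0, -0.0]
contact_force: [-3.5, -1.7, -0.1]
gripper_width: 0.0001
```

>>> {"method": "move_arm", "body": {
  "motion": "0 0.001 0 0 0 0;0 0.002 0 0 0 0;0 0.002 0 0 0 0;0 0.002 0 0 0 0"
}}

```text
clock: 8.05
position: [0.5958, 0.0516, 0.1677]
tcp_rot: [0.611, 0.791, -0.001, -0.001]
contact_force: [-7.9, -0.1, 1.9]
gripper_width: -0.0001
```

The force has risen to 8 N, so the lever is at the slot end. I'll retract and check.

>>> {"method": "move_arm", "body": {
  "motion": "0 -0.015 0 0 0 0;0 -0.05 0 0 0 0;0 -0.09 0 0 0 0;0 -0.1 0 0 0 0;0 -0.1 -0.05 0 0 0;0 -0.1 -0.1 0 0 0;0 -0.1 -0.1 0 0 0;0 -0.1 -0.1 0 0 0;0 -0.1 -0.1 0 0 0"
}}

```text
clock: 8.8
position: [0.5205, 0.032, 0.2484]
tcp_rot: [0.611, 0.791, 0.001, 0.001]
contact_force: [0.5, -0.7, 0.4]
gripper_width: -0.0003
```

```bash
python3 - <<'E'
from h import *
snap('wrist','w9');st()
crop('side','s9',(140,290,190,320),4);crop('scene','c9',(170,270,215,365),5);st()
for f in ['w9','s9','c9']:
    z,S=knob(f); im=z['im'].max(2)
    m=(im<60)&(S[...,2]>.135)&(S[...,2]<.2)&(S[...,0]>.015)&(S[...,0]<.09)&(S[...,1]<0)&(S[...,1]>-.08)
    print(f,m.sum(),np.percentile(S[m],[1,50,99],axis=0).round(4).tolist())
E
```

```text
t 8.85 tcp [0.5198 0.0318 0.2475] shaker [-0.0579 -0.0349] tx [-0.252  0.968  0.   ] F [ 0.1  0.4 -0.9] w 0.0004081859561943951
t 8.95 tcp [0.5193 0.0318 0.2469] shaker [-0.0584 -0.0348] tx [-0.252  0.968  0.   ] F [-0.6 -0.9 -0.2] w 5.578406331694792e-05
w9 3981 [[0.0263, -0.0488, 0.1479], [0.0398, -0.0289, 0.1769], [0.0618, -0.0158, 0.1861]]
s9 166 [[0.0253, -0.0436, 0.1446], [0.0401, -0.0221, 0.1682], [0.0594, -0.014, 0.185]]
c9 194 [[0.0223, -0.0556, 0.1388], [0.0327, -0.0426, 0.166], [0.0548, -0.0206, 0.1867]]
```

View pics/w9.png

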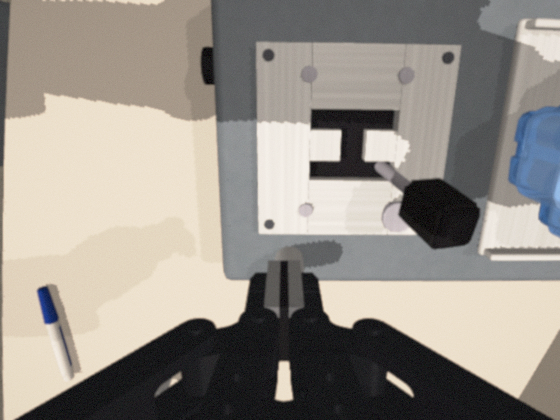

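View pics/c9c.png

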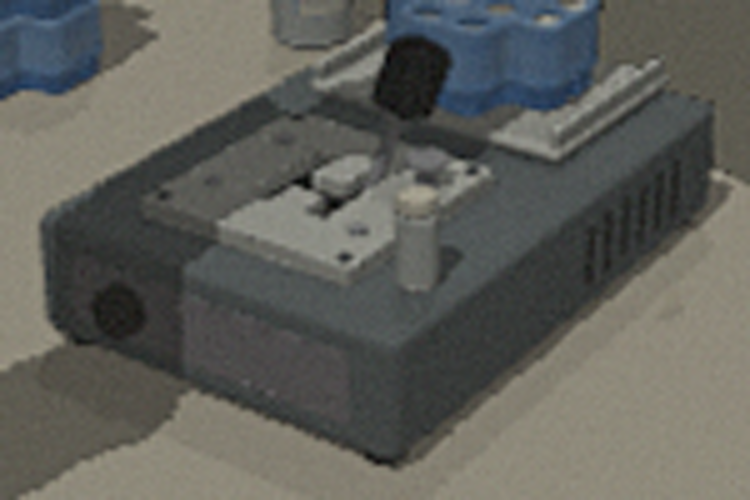

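View pics/s9c.png

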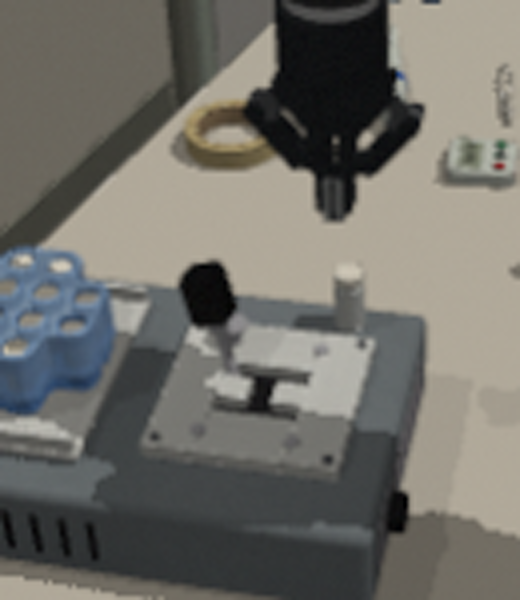

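```bash
python3 -c "
from rig import manip
print(manip.close_job())"
```

```text
the job is handed in; nothing more can be done
None
```

I pushed the lever out of the near left slot, across the gate, and home into the far right slot, which is the one beside the broad-headed pin. The job was handed in at about 9 s on the robot's clock. I used the shut fingers as a pusher, touching one side of the grip at a time, so nothing was pinched.

**Last checks:**
- **Lever home:** the force rose to about 8 N at the slot end. After I backed the fingers off, the camera depth gave fore_aft about 0.25–0.29 rad. The lever was clearly in the right-hand slot; I estimated sideways at about -0.2 rad, mostly from the position after crossing.
- **Fingers clear:** the tool stood about 25 cm above the bench and about 10 cm from the lever, with no contact force beyond sensor noise.
- **Bystanders:** the vial on the deck and the timer looked unmoved. The beaker and the vial on the bench were not checked again at the end, but the arm never went near them.

No check failed or disagreed. I did not measure the lever's resting speed directly.

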